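# Hold the spring-return suction gate half open under its guard door

## Task

The small grey suction box on the bench has a self-closing sliding gate under a hooded guard door. Swing the guard door wide open by its handle, about square to the box or further, and leave it open; then grip the gate's black knob and slide the gate against its spring to the middle mark (half travel), never past three quarters, so that an airflow reading can be taken. Keep it steady there for about three seconds and finish while still holding the knob at half travel; leave the loose things on the bench where they are.

Things in the scene. Friction and masses are not known exactly. Their poses are not given: they have to be found in the camera images.
- junction_box: Grey sheet-metal box fixed to the bench, 150 (x) x 200 (y) x 90 mm high; origin under its centre. Front (door side) is -x. On its flat top (z 90 mm) the gate slides along y between two rails (tops at z 100 mm); the front rail has three black marks: closed, half (thicker), open. A spring barrel lies on the top at x -15, y -98 to -36 mm, up to z 111 mm.
- door_hinge (a point): Point on the vertical hinge line of the guard door at the front left corner of the box, in the box's frame at (-78, +100, +100) mm; axes as the box's.
- guard_door (a joint): Angle of the grey guard door, rad: 0 shut (starts 0 to 0.2), grows to 1.9 as its free (-y) end swings out to the robot, clockwise from above. 200 mm wide, panel z 40 to 160 mm; a hood on it (top z 161 mm) reaches 108 mm back over the gate, with a cheek at the free end: shut, it covers the knob. Stiff hinge (0.15 N m): stays where left.
- door_handle (a point): Door handle: upright round steel post, 14 mm across, free at the top, axis 40 mm in front of the panel and (shut) 145 mm to -y of the hinge line. This point lies on the post's axis, 140 mm above the bench; the post runs from 68 mm below to 12 mm above it; a thin arm to the door lies 60 mm below. Turns with the door; shut, its axes are the box's. Pinch from above along its y.
- gate (a joint): Travel of the steel gate plate, m: 0 shut, 0.028 half, 0.042 three quarters, 0.056 fully open. Grows as the gate slides along the box's -y. A spring drives it shut: 6 N at 0, rising 200 N/m to about 12 N at half and 17 N fully open. A brass pointer on it, in line with the knob, runs along the three marks.
- gate_knob (a point): Upright round black knob on the gate plate: post 16 mm across, 45 mm high, with a 24 mm foot 4 mm high. This point: the centre of its foot, 94 mm above the bench; top at 139 mm. With the gate shut it is at x -15, y +35 mm of the box; axes as the box's. It can be pinched from above along y.
- tape_roll: Roll of beige masking tape lying flat in front of the box, 110 mm across, 24 mm high; origin under its centre. Loose bystander, lower than the door's lower edge.
- wrench: Steel combination wrench lying in front of the box, 26 x 174 x 6 mm; origin under its centre. Loose bystander, lower than the door's lower edge.
- bolt_jar: Clear jar of bolts with a white lid, 66 mm across, 100 mm high, close to the right (-y) of the box; origin under its centre. Loose bystander.
- tape_measure: Yellow tape measure, 40 x 91 x 68 mm, at the left of the bench; origin under its centre. Loose bystander.
- black_bottle: Small black bottle with a white cap, 40 mm across, 76 mm high, close to the left (+y) of the box; origin under its centre. Loose bystander.
- adapter_block: Black power adapter block, 75 x 55 x 45 mm, at the front left of the bench; origin under its centre. Loose bystander.

How it is judged:
By the outcome, as a careful person would: the job done as asked, in the order asked, and still so for the second after the job is handed in, while the arm keeps its last pose, push and grip.
It also fails if it takes over 54 s, if anything falls off the work surface, if the arm or the gripper's body presses on something with over 40 N, if the wrist force passes 120 N, or if a joint passes its speed limit or range.

## Robot

A 6-joint arm with a two-finger parallel gripper is mounted at the origin on a cart in front of the work surface, level with it; the furniture and walls round the work are solid. World frame = base frame: x ahead of the robot, y to its left, z up, the work surface at z = 0. Lengths are in m, angles in rad, forces in N, time in s.
With the tool pointing down it reaches from about 0.35 to 0.85 m from the base axis. Payload 8.1 kg.
Tool frame: the origin (TCP) lies on the mounting face of the last link; the fingertips stand 186 mm ahead of it and the grasp point (between the pads) lies 167 mm ahead of it (robot.finger_overhang is the distance from the TCP to the fingertips, in m); z points along the fingers, y is the line along which they close (so a half turn about z gives the same grasp; the last joint's range is limited). The gripper opens to 93 mm and grips with 3 to 60 N. Pads are 15 mm wide; open, the fingers measure 128 mm over their backs; the gripper's body (75 mm by 188 mm) begins 65 mm behind the grasp point.
Start: joints at [1.058, 0.13, 1.488, -0, 1.523, -0.085], TCP at [0.249, 0.546, 0.405] pointing down, gripper open.
Joint ranges: [-2.96, 2.96], [-0.89, 2.26], [0.02, 2.5], [-1.34, 4.48], [0, 2.73], [-2.66, 2.66]. Speed limits (rad/s): [2.39, 2.39, 2.79, 3.14, 3.14, 3.14].

## Interface

Orientations are given as a rotation vector (axis times angle).
In Python, from plant import readout, read_camera, get_calibration, job, robot gives the robot as it stands.
- The arm moves only by the shell command python3 -m handwheel 'ROWS' [FORCE]. ROWS is JSON, a list of rows, each a list of 5 numbers: the shift along the world's x, y, z in cm, then the turn about the world's z in rad, then the closure, from 0 (fully open) to 1 (shut). In form: [[tx, ty, tz, spin, gripper], ...]. A call has 1 to 10 rows; each row shifts and turns the commanded pose from where the row before left it; what a row does not reach is not made up. A row lasts 1/8 s, in which the tool goes at most 62.5 mm and 10.7 degrees, less where a joint would pass 70% of its speed; a pose out of reach is approached as far as the arm can. A call is refused whole if a number of a shift passes 6.25 or a number of a turn 0.188, either way. A call with a gripper value outside its range is refused whole. The fingers move at their own pace and stop on an object; FORCE is the grip in N (left out, the last holds). Time passes only in rows, so rows that do not move let the fingers close. It gives the time, the measured TCP pose, the force, the opening and the grip force at its end, in the units of the state.
- readout.read_state(): the state, without advancing time (a new reading comes with each control period).
- read_camera(name): name is "scene" or "top" or "wrist"; returns the picture (400x640x3 uint8, red, green, blue); there is no depth.
- get_calibration(name): a dict with "fovy" (degrees; the focal length in pixels is half the picture's height over the tangent of half this angle, whatever the lens; pixels are square), "cx", "cy" (the principal point, pixels), "dist_coeffs" ([k1, k2, p1, p2, k3] as OpenCV has them; the pictures are not rectified), "pose" (4x4, takes a point from camera to world coordinates). Camera axes: x right, y down, z forward; pixel columns grow to the right and rows downward; lengths in m; the calibration is good to about 2 mm. A picture is of the moment at which its call begins: read the wrist's pose just before it. get_calibration takes no time and is no camera call; for the wrist camera it gives the pose at the moment of the call.
- job.close_job(): hands the job in; it is judged then, once.
The state is a dict: "t": time; "q": joint angles; "dq": joint speeds; "joint_torque": joint torques, N m; "tool_pos": TCP position; "orientation": TCP orientation; "force": force on the tool from outside, world axes, zero at the start; "wrist_torque": the same for the moment, N m; "opening": finger opening in m; "gripper_force": force on a finger pad.
Only numpy, scipy, OpenCV 4.12 (cv2) and the standard library are available. Lean on these libraries where they do the work, as an engineer would, in place of code of your own. Each camera call takes 0.05 s, during which the arm holds its last target. There are 200 camera calls.

## Working session

There is one attempt and no reset: what is moved stays moved. The work goes in short steps, Python scripts to look and compute and a shell command to move; the robot and the scene stay as the last step left them, time stands still between calls to the robot, and variables do not carry over. Pictures are saved under pics/ and viewed, at most 10 in all, crops included, and the job is handed in when it is done.

```bash
mkdir -p pics; cat > h.py <<'E'
import numpy as np, cv2
from plant import readout, read_camera, get_calibration, job, robot
def K(c):
    f=200/np.tan(np.radians(c["fovy"])/2); return np.array([[f,0,c["cx"]],[0,f,c["cy"]],[0,0,1.]])
def ray(c,uv):
    p=cv2.undistortPoints(np.array([[uv]],float),K(c),np.array(c["dist_coeffs"],float))[0,0]
    P=np.array(c["pose"]); return P[:3,3],P[:3,:3]@np.array([p[0],p[1],1.])
def onz(c,uv,z):
    o,d=ray(c,uv); return o+d*(z-o[2])/d[2]
def proj(c,pts):
    P=np.linalg.inv(np.array(c["pose"])); r=cv2.Rodrigues(P[:3,:3])[0]
    return cv2.projectPoints(np.array(pts,float).reshape(-1,3),r,P[:3,3],K(c),np.array(c["dist_coeffs"],float))[0][:,0]
def snap(n,f):
    c=get_calibration(n); im=read_camera(n); cv2.imwrite(f"pics/{f}.png",im[:,:,::-1]); return c,im
E
python3 - <<'E'
from h import *
for n in("scene","top","wrist"):
    c,_=snap(n,n+"0"); print(n,c["fovy"],np.round(c["pose"],3).tolist())
print(readout.read_state()["t"])
E
```

```text
scene 49.580237680823416 [[0.771, -0.452, 0.449, 0.129], [-0.637, -0.539, 0.551, -0.42], [-0.006, -0.711, -0.704, 0.832], [0.0, 0.0, 0.0, 1.0]]
top 49.32718515861531 [[0.005, -0.99, 0.139, 0.457], [-1.0, -0.0, 0.031, 0.111], [-0.031, -0.139, -0.99, 1.155], [0.0, 0.0, 0.0, 1.0]]
wrist 66.07667394846398 [[0.415, 0.868, 0.272, 0.172], [0.91, -0.396, -0.125, 0.581], [-0.001, 0.299, -0.954, 0.384], [0.0, 0.0, 0.0, 1.0]]
0.15
```

View pics/top0.png

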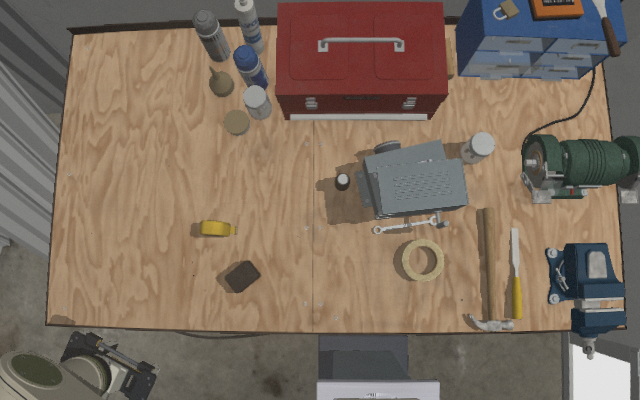

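View pics/scene0.png

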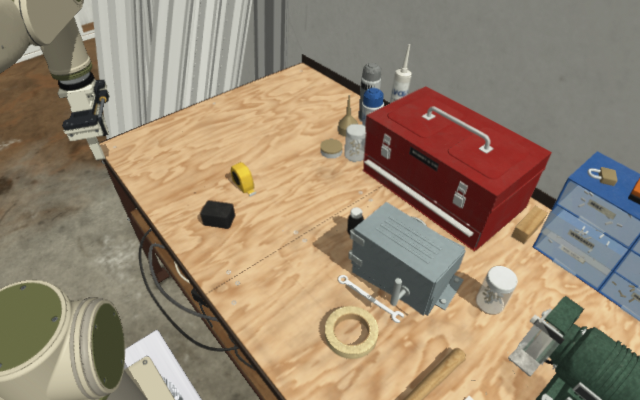

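The top view shows the box at about (415,180), the black bottle at (342,182), the jar at (479,147), the wrench at (405,225) and the tape roll at (423,260). In the scene view the handle post is at about (396,290). I'll zoom in on both.

```bash
python3 - <<'E'
import cv2
a=cv2.imread('pics/top0.png')[130:240,325:500]; b=cv2.imread('pics/scene0.png')[195:330,330:480]
cv2.imwrite('pics/topc.png',cv2.resize(a,(700,440),interpolation=2)); cv2.imwrite('pics/scc.png',cv2.resize(b,(600,540),interpolation=2))
E
```

```text
(no output)
```

View pics/topc.png

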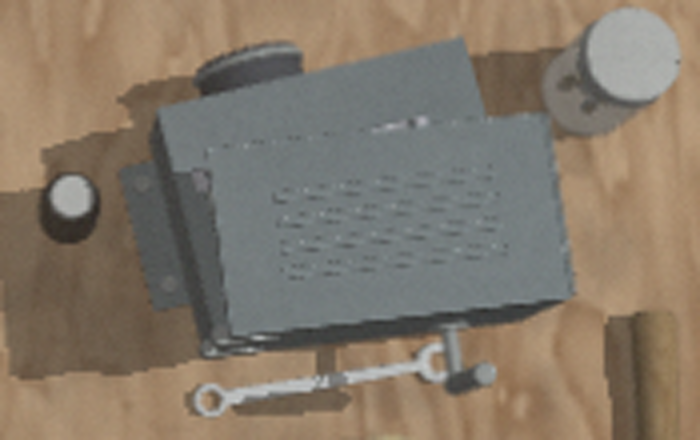

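View pics/scc.png

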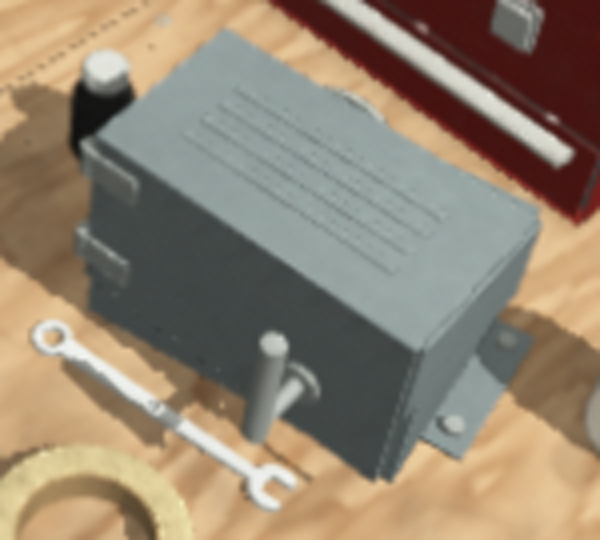

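```bash
python3 - <<'E'
from h import *
c=get_calibration("top"); s=get_calibration("scene")
T=lambda u,v,z:onz(c,(325+u/4,130+v/4),z)
S=lambda u,v,z:onz(s,(330+u/4,195+v/4),z)
bl,br=T(155,110,.09),T(462,40,.09); print("box back",bl,br,np.linalg.norm(bl-br))
yaw=np.arctan2(*( (bl-br)[:2][::-1]))-np.pi/2
R=lambda a:np.array([[np.cos(a),-np.sin(a)],[np.sin(a),np.cos(a)]])
o=((bl+br)/2)[:2]-R(yaw)@[.075,0]; hinge=o+R(yaw)@[-.078,.1]
print("yaw",yaw,"origin",o,"hinge",hinge)
print("hood T",[T(*p,.161)[:2].round(3).tolist() for p in((547,115),(575,295),(222,338),(208,150))])
print("hood S",[S(*p,.161)[:2].round(3).tolist() for p in((540,212),(420,348),(93,137),(225,30))])
p1,p2=T(484,373,.152),S(273,343,.152); print("post",p1,p2)
for p in(p1,p2):
    d=R(yaw).T@(p[:2]-hinge); print("rel",d,np.linalg.norm(d),"door",np.arctan2(-.145,-.04)-np.arctan2(d[1],d[0]))
print("wrench",T(210,400,.006),T(430,362,.006),"bottle",T(72,195,.076),"jar",T(630,55,.1), "roll",onz(c,(423,260),.024))
print("knob",o+R(yaw)@[-.015,.035],"half",o+R(yaw)@[-.015,.007])
E
```

```text
box back [0.71576215 0.03776815 0.09      ] [ 0.76137539 -0.15681991  0.09      ] 0.19986265627639763
yaw 0.23025201997060907 origin [ 0.6655481  -0.07664259] hinge [0.56678432 0.00291691]
hood T [[0.696, -0.187], [0.59, -0.199], [0.565, 0.006], [0.675, 0.012]]
hood S [[0.704, -0.182], [0.593, -0.196], [0.566, -0.0], [0.676, 0.011]]
post [ 0.54533844 -0.14679972  0.152     ] [ 0.54766165 -0.14595706  0.152     ]
rel [-0.05504867 -0.140871  ] 0.15124481782619326 door 0.10335985369039458
rel [-0.05259445 -0.14058079] 0.15009708949174555 door 0.08883373443633213
wrench [ 0.54042284 -0.00239718  0.006     ] [ 0.5655059  -0.14855164  0.006     ] bottle [0.66435424 0.0895793  0.076     ] jar [ 0.74947487 -0.26056424  0.1       ] roll [ 0.46164976 -0.11719691  0.024     ]
knob [ 0.64295617 -0.04598963] half [ 0.64934641 -0.07325068]
```

```bash
python3 - <<'E'
from h import *
s=readout.read_state(); print(s["tool_pos"],np.round(cv2.Rodrigues(np.array(s["orientation"]))[0],3).tolist(),s["force"],s["opening"])
E
```

```text
[0.24880124 0.54580207 0.40393895] [[-0.91, 0.415, -0.001], [0.415, 0.91, -0.001], [0.0, -0.001, -1.0]] [0.45948199 0.03483808 0.48287782] 0.09315971793271983
```

```bash
python3 -m handwheel '[[2.3,-5.3,0,0.043,0.3],[2.3,-5.3,0,0.043,0.3],[2.3,-5.3,0,0.043,0.3],[2.3,-5.3,0,0.043,0.3],[2.3,-5.3,0,0.043,0.3],[2.3,-5.3,0,0.043,0.3],[2.3,-5.3,0,0.043,0.3],[2.3,-5.3,0,0.043,0.3],[2.3,-5.3,0,0.043,0.3],[2.3,-5.3,0,0.043,0.3]]' 15
python3 -m handwheel '[[2.3,-5.3,0,0.043,0.3],[2.3,-5.3,0,0.043,0.3],[2.2,-5.6,0,0.04,0.3],[0,0,0,0,0.3],[0,0,0,0,0.3]]'
python3 - <<'E'
from h import *
s=readout.read_state(); c,im=snap("wrist","w1"); print(s["t"],s["q"],s["tool_pos"],np.round(cv2.Rodrigues(np.array(s["orientation"]))[0],3).tolist(),s["force"],s["opening"])
E
```

```text
t: 1.4
tool_pos: [0.4792, 0.0141, 0.4047]
orientation: [-0.006, 3.141, 0.0]
force: [0.8, 0.7, 0.2]
opening: 0.0652
gripper_force: 0.0
t: 2.02
tool_pos: [0.5467, -0.146, 0.4042]
orientation: [0.2, -3.134, -0.002]
force: [-0.1, 0.6, -0.8]
opening: 0.0653
gripper_force: 0.0
2.025 [-3.51657021e-01  3.93810976e-02  1.58544969e+00  4.36510826e-04
  1.51814462e+00 -2.04962262e+00] [ 0.54671101 -0.14596597  0.40415881] [[-0.992, -0.127, -0.001], [-0.127, 0.992, 0.001], [0.001, 0.001, -1.0]] [-0.05373978  0.64285694 -0.82275799] 0.0653165084280171
```

View pics/w1.png

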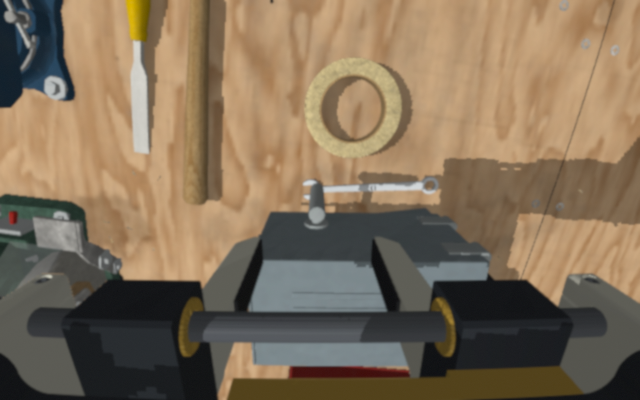

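The wrist view shows the post at (316,185)–(317,215), between the fingers. I'll check this against the predicted projection.

```bash
python3 - <<'E'
from h import *
c=get_calibration("wrist"); print(np.round(c["pose"],3).tolist())
print(proj(c,[[.5465,-.1464,z] for z in(.152,.08,.072)]))
print(onz(c,(317,215),.152))
E
```

```text
[[-0.128, 0.946, 0.297, 0.463], [0.992, 0.121, 0.04, -0.156], [0.002, 0.3, -0.954, 0.385], [0.0, 0.0, 0.0, 1.0]]
[[314.37647358 212.40511844]
 [314.73818513 188.69687536]
 [314.76894846 186.68395887]]
[ 0.54843675 -0.14402136  0.152     ]
```

```bash
python3 -m handwheel '[[0.1,0.1,-3,0,0.3],[0,0,-3,0,0.3],[0,0,-3,0,0.3],[0,0,-2.2,0,0.3],[0,0,0,0,0.3],[0,0,0,0,0.9],[0,0,0,0,0.9],[0,0,0,0,0.9],[0,0,0,0,0.9]]' 15
python3 - <<'E'
import numpy as np
# cumulative arc: handle rel hinge in box frame, rotated; box yaw .23, start .10
yaw=.23
def p(t):
    x=-.04*np.cos(t)-.145*np.sin(t); y=.04*np.sin(t)-.145*np.cos(t); c,s=np.cos(yaw),np.sin(yaw)
    return np.array([c*x-s*y,s*x+c*y])*100
for a in np.arange(.1,1.75,.15): print(round(a,2),(p(a+.15)-p(a)).round(2))
E
```

```text
t: 3.2
tool_pos: [0.548, -0.1452, 0.2932]
orientation: [-0.201, 3.134, -0.0]
force: [-0.5, -0.1, -0.1]
opening: 0.0294
gripper_force: 0.0
0.1 [-2.2   0.48]
0.25 [-2.11  0.8 ]
0.4 [-1.96  1.11]
0.55 [-1.77  1.39]
0.7 [-1.55  1.64]
0.85 [-1.29  1.85]
1.0 [-0.99  2.02]
1.15 [-0.68  2.15]
1.3 [-0.35  2.23]
1.45 [-0.01  2.25]
1.6 [0.32 2.23]
```

```bash
python3 -m handwheel '[[0,0,0,0,1],[0,0,0,0,1],[0,0,0,0,1],[0,0,0,0,1]]' 15
python3 -m handwheel '[[-1.1,0.2,0,-0.07,1],[-1.1,0.28,0,-0.08,1],[-1.05,0.4,0,-0.07,1],[-1.05,0.4,0,-0.08,1],[0,0,0,0,1]]'
```

```text
t: 3.7
tool_pos: [0.5479, -0.1454, 0.2927]
orientation: [0.201, -3.135, 0.001]
force: [0.1, -4.2, -0.6]
opening: 0.0138
gripper_force: 15.0
t: 4.32
tool_pos: [0.5045, -0.1319, 0.2927]
orientation: [-0.269, -3.13, -0.001]
force: [-0.4, 0.0, -0.8]
opening: 0.0137
gripper_force: 15.0
```

```bash
python3 -m handwheel '[[-1,0.55,0,-0.07,1],[-0.96,0.56,0,-0.08,1],[-0.9,0.68,0,-0.07,1],[-0.87,0.71,0,-0.08,1],[-0.8,0.8,0,-0.07,1],[-0.75,0.84,0,-0.08,1],[-0.67,0.9,0,-0.07,1],[-0.62,0.95,0,-0.08,1],[0,0,0,0,1]]'
python3 -m handwheel '[[-0.53,1,0,-0.07,1],[-0.46,1.02,0,-0.08,1],[-0.38,1.06,0,-0.07,1],[-0.3,1.09,0,-0.08,1],[-0.2,1.11,0,-0.07,1],[-0.15,1.12,0,-0.08,1],[0,1.12,0,-0.07,1],[0,1.13,0,-0.08,1],[0.16,1.12,0,-0.07,1],[0,0,0,0,1]]'
```

```text
t: 5.45
tool_pos: [0.4398, -0.0712, 0.2927]
orientation: [1.179, 2.91, 0.004]
force: [7.3, 3.9, -5.3]
opening: 0.0134
gripper_force: 15.0
t: 6.7
tool_pos: [0.422, 0.0259, 0.2928]
orientation: [2.069, 2.36, 0.005]
force: [12.3, -1.7, -10.4]
opening: 0.0139
gripper_force: 15.0
```

```bash
python3 -m handwheel '[[0,0,0,0,0.5],[0,0,0,0,0.5],[0,0,0,0,0.5],[0,0,2,0,0.5],[0,0,4,0,0.5],[0,0,5,0.1,0.5],[2,-0.5,0,0.18,0.5],[3,-1,0,0.18,0.5],[3,-1,0,0.18,0.5],[3,-1,0,0.18,0.5]]' 15
python3 -m handwheel '[[3,-1,0,0.18,0.5],[3,-1,0,0.18,0.5],[2,-1,0,0.18,0.5],[0,-1,0,0.18,0.5],[0,0,0,0.18,0.5],[0,0,0,0.05,0.5],[0,0,0,0,0.5],[0,0,0,0,0.5]]'
python3 - <<'E'
from h import *
s=readout.read_state();c,im=snap("wrist","w2"); d,_=snap("top","t2"); snap("scene","s2")
print(s["t"],s["tool_pos"],s["q"],np.round(cv2.Rodrigues(np.array(s["orientation"]))[0],3).tolist(),s["force"])
print("knob top pred",proj(c,[[.643,-.046,.139],[.643,-.046,.094]]))
print("top pred",proj(d,[[.643,-.046,.139]]))
E
```

```text
t: 7.95
tool_pos: [0.5315, -0.01, 0.4028]
orientation: [0.952, 2.994, 0.0]
force: [1.3, 0.0, 0.5]
opening: 0.0468
gripper_force: 0.0
t: 8.95
tool_pos: [0.6106, -0.0496, 0.4027]
orientation: [0.511, -3.1, -0.0]
force: [0.8, -0.3, 0.6]
opening: 0.0465
gripper_force: 0.0
8.95 [ 0.61058404 -0.04964699  0.40266934] [-1.64816838e-01  1.65175236e-01  1.45374477e+00  2.79296923e-05
  1.52282971e+00 -2.06267028e+00] [[-0.947, -0.321, -0.0], [-0.321, 0.947, 0.0], [0.0, 0.0, -1.0]] [ 0.83715612 -0.26605165  0.64853107]
knob top pred [[307.99477559 242.56918368]
 [309.12870652 223.32275054]]
top pred [[400.84602203 182.59509341]]
```

View pics/w2.png

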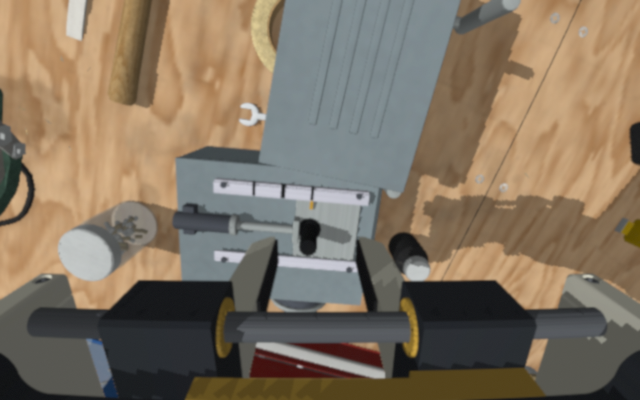

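View pics/s2.png

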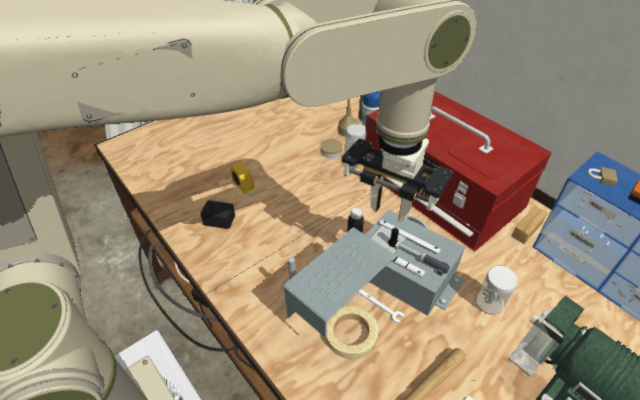

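The guard door stands wide open, at about 1.7 rad, and the bystanders are in place. In the wrist view the knob is at (310,225–250), the pointer is at (312,204) and the thick half mark is at (284,190). Next I'll refine the knob position and the box yaw.

```bash
python3 - <<'E'
from h import *
c=get_calibration("wrist"); im=cv2.imread("pics/w2.png").astype(int)
m=(im[210:262,290:330].max(2)<50).astype(np.uint8)
n,l,st,ce=cv2.connectedComponentsWithStats(m); i=1+st[1:,4].argmax(); print(st[i]+[290,210,0,0,0],ce[i]+[290,210])
r=l==i
for y in range(0,52,3):
    x=np.where(r[y])[0]
    if len(x): print(210+y,290+x.min(),290+x.max())
a,b=onz(c,(218,185),.1),onz(c,(365,198),.1); print("rail yaw",np.arctan2(*(b-a)[:2][::-1])-np.pi/2)
b=st[i]; u=(290+b[0]+b[2]/2, 210+b[1]+b[3]-8); print("mark half",onz(c,(284,190),.1))
for v in (241,243,245): print(onz(c,(308.5,v),.139))
E
```

```text
[300 220  20  35 541] [308.55083179 235.3974122 ]
222 301 316
225 300 318
228 300 319
231 300 319
234 300 318
237 301 315
240 301 315
243 301 315
246 301 315
249 301 314
252 303 312
rail yaw 0.2350582691218912
mark half [ 0.61597869 -0.0801183   0.1       ]
[ 0.64151057 -0.0460024   0.139     ]
[ 0.64332637 -0.04540233  0.139     ]
[ 0.64515047 -0.04479956  0.139     ]
```

```bash
python3 -m handwheel '[[1.8,0.2,0,-0.05,0.5],[1.8,0.25,0,-0.04,0.5],[0,0,-3,0,0.5],[0,0,-3,0,0.5],[0,0,-3,0,0.5],[0,0,-2,0,0.5],[0,0,0,0,0.5],[0,0,0,0,0.5]]' 35
python3 -m handwheel '[[0,0,0,0,1],[0,0,0,0,1],[0,0,0,0,1],[0,0,0,0,1],[0,0,0,0,1],[0,0,0,0,1],[0,0,0,0,1],[0,0,0,0,1]]' 35
```

```text
t: 10.1
tool_pos: [0.6468, -0.0452, 0.2932]
orientation: [-0.373, 3.119, -0.0]
force: [0.8, 0.0, -0.3]
opening: 0.0463
gripper_force: 0.0
t: 11.1
tool_pos: [0.6469, -0.0454, 0.2934]
orientation: [-0.373, 3.118, -0.001]
force: [0.7, -3.8, 5.5]
opening: 0.0155
gripper_force: 35.3
```

```bash
python3 -m handwheel '[[0.08,-0.34,0,0,1],[0.08,-0.34,0,0,1],[0.08,-0.34,0,0,1],[0.08,-0.34,0,0,1],[0.08,-0.34,0,0,1],[0.08,-0.34,0,0,1],[0.08,-0.34,0,0,1],[0.07,-0.3,0,0,1],[0,0,0,0,1],[0,0,0,0,1]]' 35
python3 - <<'E'
from h import *
s=readout.read_state();print(s["t"],s["tool_pos"],s["force"])
d,im=snap("top","t3"); c,w=snap("scene","s3"); e,v=snap("wrist","w3")
a=cv2.resize(im[140:215,355:475,::-1],(640,400),interpolation=2) if 0 else None
w3=cv2.resize(v[130:290,200:420,::-1],(800,582)[:2],interpolation=2); cv2.imwrite("pics/w3c.png",w3)
E
```

```text
t: 12.35
tool_pos: [0.6528, -0.0696, 0.2933]
orientation: [0.376, -3.119, -0.006]
force: [-3.6, 9.7, 8.9]
opening: 0.0154
gripper_force: 36.3
12.35 [ 0.65282433 -0.06962852  0.29334777] [-3.61664321  9.65879476  8.8613352 ]
```

View pics/w3c.png

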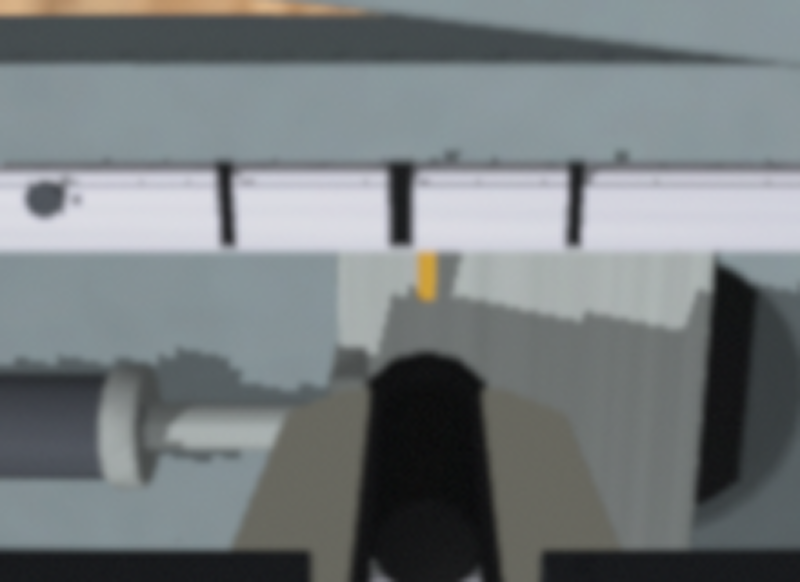

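The brass pointer is at column 428 and the half mark at 401, with marks 173 px apart per 28 mm. That leaves it about 4.3 mm short of half.

```bash
python3 -m handwheel '[[0.05,-0.21,0,0,1],[0.05,-0.22,0,0,1],[0,0,0,0,1],[0,0,0,0,1]]' 35
python3 - <<'E'
from h import *
s=readout.read_state();print(s["t"],s["tool_pos"],s["force"])
e,v=snap("wrist","w4"); cv2.imwrite("pics/w4c.png",cv2.resize(v[130:290,200:420,::-1],(800,582),interpolation=2))
E
```

```text
t: 13.0
tool_pos: [0.6538, -0.0737, 0.2933]
orientation: [0.376, -3.119, -0.007]
force: [-3.4, 10.1, 10.6]
opening: 0.0152
gripper_force: 36.4
13.0 [ 0.65381671 -0.07371294  0.29334201] [-3.44085761 10.0549458  10.63187742]
```

View pics/w4c.png

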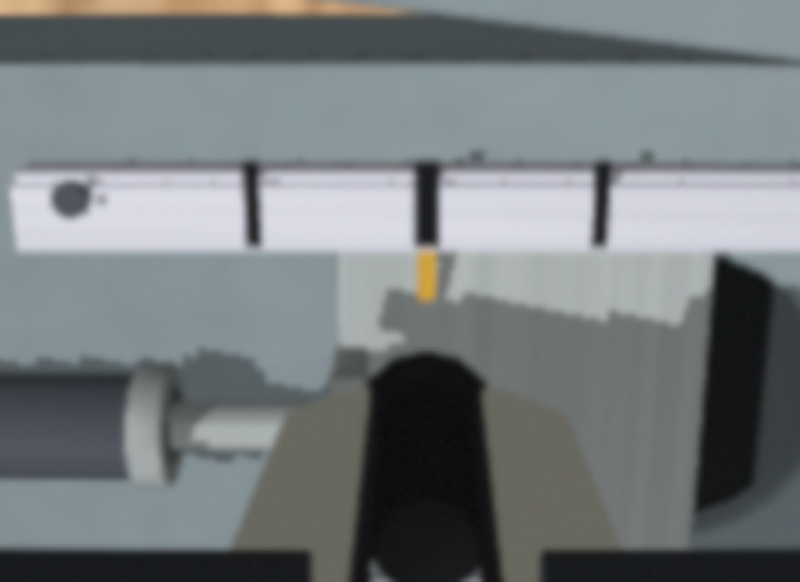

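The pointer (428) now lines up with the half mark (427). I'll hold for a bit over 3 s, then hand in.

```bash
for i in 1 2 3; do python3 -m handwheel '[[0,0,0,0,1],[0,0,0,0,1],[0,0,0,0,1],[0,0,0,0,1],[0,0,0,0,1],[0,0,0,0,1],[0,0,0,0,1],[0,0,0,0,1],[0,0,0,0,1],[0,0,0,0,1]]' 35; done
python3 -c "from plant import job; print(job.close_job())"
```

```text
t: 14.3
tool_pos: [0.6538, -0.0737, 0.2934]
orientation: [0.376, -3.119, -0.007]
force: [-3.4, 10.3, 10.4]
opening: 0.0153
gripper_force: 36.4
t: 15.55
tool_pos: [0.6538, -0.0737, 0.2933]
orientation: [0.376, -3.119, -0.007]
force: [-4.1, 10.7, 9.8]
opening: 0.0154
gripper_force: 36.4
t: 16.8
tool_pos: [0.6538, -0.0737, 0.2933]
orientation: [0.376, -3.119, -0.007]
force: [-3.5, 10.8, 9.3]
opening: 0.0151
gripper_force: 36.4
the job is handed in; nothing more can be done
None
```

The guard door was left open at about 1.7 rad, the gate was held steady on the half mark for over 3 s without going past it, and the job was handed in at about 17 s with the knob still gripped.

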